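# Undo one clamp, then stand by over the other

### The arm

A 6-joint arm with a two-finger parallel gripper is mounted at the origin on a cart in front of the work surface, level with it; the furniture and walls round the work are solid. World frame = base frame: x ahead of the robot, y to its left, z up, the work surface at z = 0. Lengths are in m, angles in rad, forces in N, time in s.
With the tool pointing down it reaches from about 0.425 to 0.95 m from the base axis. Payload 3.5 kg.
Tool frame: the origin (TCP) lies between the finger pads, 19 mm behind the fingertips; this is the grasp point; z points along the fingers, y is the line along which they close (so a half turn about z gives the same grasp; the last joint's range is limited). The gripper opens to 85 mm and grips with 20 to 120 N. Pads are 22 mm wide; open, the fingers measure 114 mm over their backs; the gripper's body (76 mm by 85 mm) begins 54 mm behind the grasp point. The pads swing forward as they close: fully open they stand 13 mm farther back than shut.
Start: joints at [-1.304, 0.286, 1.577, -0, 1.279, -0.15], TCP at [0.273, -0.617, 0.25] pointing down, gripper open.
Joint ranges: [-2.77, 2.77], [-0.9, 2.22], [0.21, 2.48], [-1.53, 4.67], [0.24, 2.81], [-2.84, 2.84]. Speed limits (rad/s): [2.79, 2.79, 3.14, 3.14, 3.14, 3.14].

### API

Orientations are given as a unit quaternion [w, x, y, z].
In Python, from station import robot gives the robot as it stands.
- The arm moves only by the tool drive_tool, never from a script. Its argument "rows" is a list of rows, each an object of numbers: "tx", "ty", "tz": the shift along the tool's x, y, z in m; "rx", "ry", "rz": the turn, a rotation vector about the tool's x, y, z in degrees. In form: [{"tx": .., "ty": .., "tz": .., "rx": .., "ry": .., "rz": ..}, ...]. A call has 1 to 12 rows; each row shifts and turns the commanded pose from where the row before left it, along the tool's axes as they then stand; what a row does not reach is not made up. A row lasts 1/12 s, in which the tool goes at most 41.7 mm and 7.16 degrees, less where a joint would pass 70% of its speed; a pose out of reach is approached as far as the arm can. A call is refused whole if a number of a shift passes 0.0417 or a number of a turn 7.16, either way. A call with a gripper value outside its range is refused whole. "gripper" is the opening, from -1 (shut) to 1 (fully open), set as the call begins (left out, the last holds). The fingers move at their own pace and stop on an object; "force" is the grip in N (left out, the last holds). Time passes only in rows, so rows that do not move let the fingers close. It gives the time, the measured TCP pose, the force, the opening and the grip force at its end, in the units of the state.
- robot.read_state(): the state, without advancing time (a new reading comes with each control period).
- robot.grab_frame(name): name is "scene" or "top" or "wrist"; returns a dict with "image" (384x512x3 uint8, red, green, blue), "range_z" (384x512 float32, m along the optical axis (not along the pixel's ray), 0 where there is no reading), "camera_matrix" (3x3 intrinsics, pixels), "distortion" ([k1, k2, p1, p2, k3] as OpenCV has them; the pictures are not rectified), "R" (3x3) and "t" (3): a world point X has camera coordinates R X + t; the wrist camera has in their place "tool_from_camera" (4x4, takes a point from camera to tool coordinates, whose origin is the TCP and whose axes are the flange's). Camera axes: x right, y down, z forward; pixel columns grow to the right and rows downward; lengths in m; the calibration is good to about 2 mm. A picture is of the moment at which its call begins: read the wrist's pose just before it.
- robot.job_done(): hands the job in; it is judged then, once.
The state is a dict: "clock": time; "qpos": joint angles; "joint_vel": joint speeds; "joint_efforts": joint torques, N m; "position": TCP position; "ee_rot": TCP orientation; "contact_force": force on the tool from outside, world axes, zero at the start; "wrist_torque": the same for the moment, N m; "grip_width": finger opening in m; "finger_force": force on a finger pad.
Only numpy, scipy, OpenCV 4.12 (cv2) and the standard library are available. Lean on these libraries where they do the work, as an engineer would, in place of code of your own. Each camera call takes 0.05 s, during which the arm holds its last target. There are 200 camera calls.

### The job

The stub axle is being measured while its two clamps are undone one at a time: take the green T-key from its block, fit its blade in the slot of the screw on the red strap and turn it anticlockwise to its stop, so that the strap swings off the flange. Then lift the key over the axle and finish still holding it, upright and still, with its blade about 7 mm above the head of the screw on the blue strap, centred and in line with the slot but not touching, ready for the word to go. Turn the red clamp only with the key, and do not touch the blue clamp or the axle or disturb anything else, because the machine is reading the part.

Things in the scene. Friction and masses are not known exactly. Their poses are not given: they have to be found in the camera images.
- t_key: Clamp key, 0.1 kg, upright in key_block. Origin: middle of the blade's end; z up the key. Green T-handle bar 68 (y) x 14 (x) x 22 mm, flat sides, z 66 to 88 mm (grip across x, TCP near z 78); black collar 25 mm across, z 48 to 56; steel shank 12 mm; flat blade 14 wide (y) x 4 thick (x), narrowing in its last 5 mm to 12.4 x 2.4. Same when turned half round.
- key_tip (a point): The middle of the end of the key's blade (= origin of t_key, same axes).
- key_block: Grey plastic block, fixed, 88 (x) x 48 (y) x 55 mm high, origin at the centre of its underside. The key stands in the middle one of its three holes (17 mm bore, 51 mm deep), hung by its collar on the top of the block, so that the end of its blade is 7 mm above the table. Lift the key more than 50 mm straight up to free it.
- fixture: Aluminium fixture plate, fixed, 96 (x) x 246 (y) x 14 mm, origin at the centre of its underside. The stub axle stands in the middle on a low dark disc, between four pins 27 mm above the table; the clamps stand 72 mm either side of the middle along y; which clamp is on which side varies.
- stub_axle: The steel workpiece, loose: flange 80 mm across and 12 mm thick with a stepped round stub 38, 30 and 22 mm across. Origin at the centre of its underside (22 mm above the table); its top is 88 mm above that, 110 mm above the table and about 50 mm above the screw heads.
- clamp_red: Clamp with the red strap: dark round post 24 mm across on the plate, carrying a red painted strap and a steel slotted screw that turn as one. Origin at the centre of the foot of the post (14 mm above the table), z up through the screw's axis.
- clamp_blue: Clamp with the blue strap, otherwise the same.
- red_screw (a joint): Angle of the red clamp's captive screw and strap, rad: 0 to 0.15 = strap on the flange (start); grows anticlockwise seen from above; 1.3 = hard stop, strap clear of the flange. It stays where it is left (0.12 N m friction); the head does not rise.
- blue_screw (a joint): The same for the blue clamp; starts at 0 to 0.15 and stays there.
- red_slot (a point): Centre of the top of the red clamp's screw head (27 mm across, 60 mm above the table); z up, y along its slot; turns with the screw. The slot runs right across the head, parallel to the strap (84 x 20 mm, its top 44 mm above the table); 6.4 mm wide, bevelled to 10 mm at the top, 10 mm deep.
- blue_slot (a point): The same point on the blue clamp's screw head.
- ring_gauge: Bystander, loose: bright ring gauge, 52 mm across, 18 high mm; origin under its middle. Leave alone.
- micrometer: Bystander, loose: outside micrometer lying flat, 161 x 46 x 19 mm; origin under its middle. Leave alone.
- loupe: Bystander, loose: black eyepiece-shaped loupe standing up, 46 mm across, 70 high mm; origin under its middle. Leave alone.
- stylus_box: Bystander, loose: small blue and white plastic box, 86 x 51 x 25 mm; origin under its middle. Leave alone.
Not all that is in view belongs to the job. Of the things like the stub_axle, leave any that is brown; of the rest the smaller one is meant.

How it is judged:
On the way, in this order (a step that is already met when the one before it is completed fails the run):
1. the key's blade is in the slot of the red clamp's screw, still clamped (z of key_tip in the frame of red_slot below -0.004 m and horizontal distance between key_tip and red_slot below 0.005 m and value of joint red_screw below 0.4 rad), for 0.1 s.
2. the red screw is turned to its stop with the key in its slot (z of key_tip in the frame of red_slot below -0.004 m and horizontal distance between key_tip and red_slot below 0.005 m and value of joint red_screw above 1.1 rad), for 0.1 s.
At the end, for the whole second after the job is handed in: Red screw past 1.1 rad, blue below 0.25; the gripped key upright within 0.1 rad and still, touching nothing else, its tip 1.5 to 14 mm above the blue screw head and within 4 mm of its axis, blade within 0.17 rad of the slot; axle within 3 mm and bystanders within 10 mm of their starts (value of joint red_screw above 1.1 rad and value of joint blue_screw below 0.25 rad and z of key_tip in the frame of blue_slot between 0.0015 and 0.014 m and horizontal distance between key_tip and blue_slot below 0.004 m and angle between the y axis of t_key and the y axis of blue_slot, either way round below 0.17 rad and angle between t_key's own z axis and vertical below 0.1 rad and linear speed of t_key below 0.02 m/s and contact force between the fingers and t_key above 2 N and contact force between t_key and clamp_red below 0.2 N and contact force between t_key and clamp_blue below 0.2 N and contact force between t_key and fixture below 0.2 N and contact force between t_key and stub_axle below 0.2 N and contact force between t_key and key_block below 0.2 N and distance of stub_axle from where it was at the start of the episode below 0.003 m and distance of each of ring_gauge, micrometer, loupe, stylus_box from where it was at the start of the episode below 0.01 m); the arm keeps its last pose, push and grip.
It fails at once if the axle is struck or shifted (distance of stub_axle from where it was at the start of the episode above 0.003 m or contact force between any of t_key, the arm, the fingers and stub_axle above 1 N).
It fails at once if the blue clamp is touched or turned (value of joint blue_screw above 0.25 rad or contact force between any of t_key, the fingers, the arm and clamp_blue above 2 N).
It fails at once if the red clamp is pushed by the gripper itself and not by the key (contact force between any of the fingers, the arm and clamp_red above 2 N).
It fails at once if a bystander is disturbed (distance of any of ring_gauge, micrometer, loupe, stylus_box from where it was at the start of the episode above 0.01 m).
It also fails if it takes over 58 s, if anything falls off the work surface, if the arm or the gripper's body presses on something with over 40 N, if the wrist force passes 120 N, or if a joint passes its speed limit or range.

## Working session

There is one attempt and no reset: what is moved stays moved. The work goes in short steps, Python scripts to look and compute and a tool call to move; the robot and the scene stay as the last step left them, time stands still between calls to the robot, and variables do not carry over. Pictures are saved under pics/ and viewed, at most 10 in all, crops included, and the job is handed in when it is done.

Besides the shell and the picture viewer there is one more tool, called after ">>>" as a command line: name --argument value ..., lists and objects as JSON in quotes. drive_tool: Moves the arm, as the interface text tells. Its arguments: {"type":"object","properties":{"rows":{"type":"array","items":{"type":"object","properties":{"tx":{"type":"number"},"ty":{"type":"number"},"tz":{"type":"number"},"rx":{"type":"number"},"ry":{"type":"number"},"rz":{"type":"number"}}}},"gripper":{"type":"number"},"force":{"type":"number"}},"required":["rows"]}

```bash
mkdir -p pics; ls; cat > h.py <<'E'
import numpy as np, cv2
from station import robot
def grab(n):
    s=robot.read_state(); f=robot.grab_frame(n); f['s']=s; return f
def save(f,n,crop=None,k=1):
    im=f['image'][:,:,::-1]
    if crop: im=im[crop[1]:crop[3],crop[0]:crop[2]]
    cv2.imwrite('pics/'+n,cv2.resize(im,None,fx=k,fy=k,interpolation=cv2.INTER_CUBIC))
def q2R(q):
    from scipy.spatial.transform import Rotation as Ro
    return Ro.from_quat([q[1],q[2],q[3],q[0]]).as_matrix()
def pose(f):
    # returns Rwc (cam->world), C
    if 'R' in f: R=np.array(f['R']);return R.T,-R.T@np.array(f['t'])
    T=np.array(f['tool_from_camera']);W=q2R(f['s']['ee_rot']);p=np.array(f['s']['position'])
    return W@T[:3,:3],W@T[:3,3]+p
def rays(f,uv):
    uv=np.array(uv,float).reshape(-1,1,2)
    n=cv2.undistortPoints(uv,np.array(f['camera_matrix']),np.array(f['distortion'])).reshape(-1,2)
    return np.c_[n,np.ones(len(n))]
def onplane(f,uv,z):
    R,C=pose(f);d=rays(f,uv)@R.T
    return C+d*((z-C[2])/d[:,2])[:,None]
def cloud(f,mask):
    v,u=np.nonzero(mask&(f['range_z']>0));R,C=pose(f)
    r=rays(f,np.c_[u,v])*f['range_z'][v,u][:,None]
    return r@R.T+C
def proj(f,X):
    R,C=pose(f);Xc=(np.atleast_2d(X)-C)@R
    return cv2.projectPoints(Xc,np.zeros(3),np.zeros(3),np.array(f['camera_matrix']),np.array(f['distortion']))[0].reshape(-1,2)
E
python3 - <<'E'
from h import *
a=grab('top');b=grab('scene')
for f in(a,b):print(pose(f)[1],pose(f)[0][:,2])
save(a,'top.png',k=1.5);save(b,'scene.png',k=1.5)
print({k:np.round(v,3) for k,v in a['s'].items()})
E
```

```text
pics
[ 0.35015341 -0.06409785  1.79326829] [ 0.09093855 -0.00554201 -0.99584108]
[-0.27115601 -0.43984759  0.97133451] [ 0.60434576  0.31217704 -0.73301548]
{'clock': np.float64(0.0), 'qpos': array([-1.304,  0.287,  1.578, -0.   ,  1.279, -0.15 ]), 'joint_vel': array([-0.   , -0.002, -0.   , -0.001,  0.002, -0.001]), 'joint_efforts': array([-0.0000e+00, -4.0599e+01, -2.9262e+01, -0.0000e+00,  6.0000e-03,
       -0.0000e+00]), 'position': array([ 0.273, -0.617,  0.249]), 'ee_rot': array([-0.001,  0.978,  0.207, -0.   ]), 'contact_force': array([-0.168, -0.489, -0.194]), 'wrist_torque': array([0.02 , 0.025, 0.01 ]), 'finger_force': np.float64(0.0), 'grip_width': np.float64(0.085)}
```

View pics/top.png

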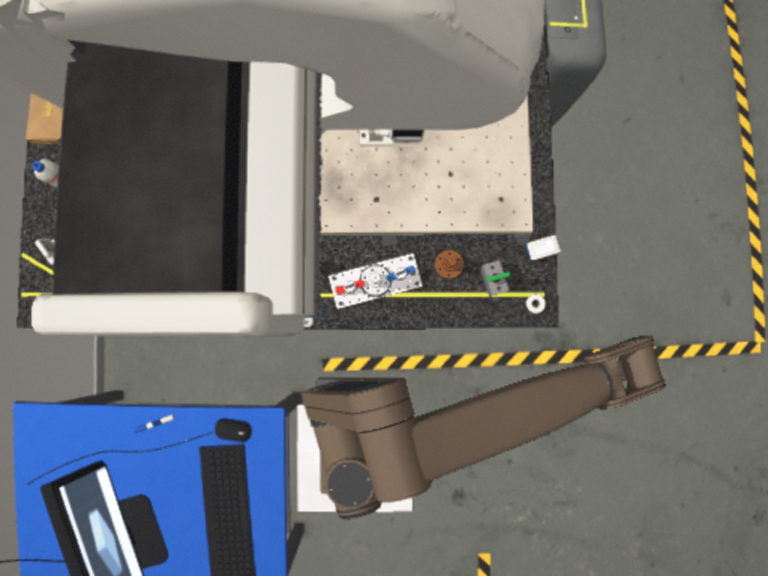

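View pics/scene.png

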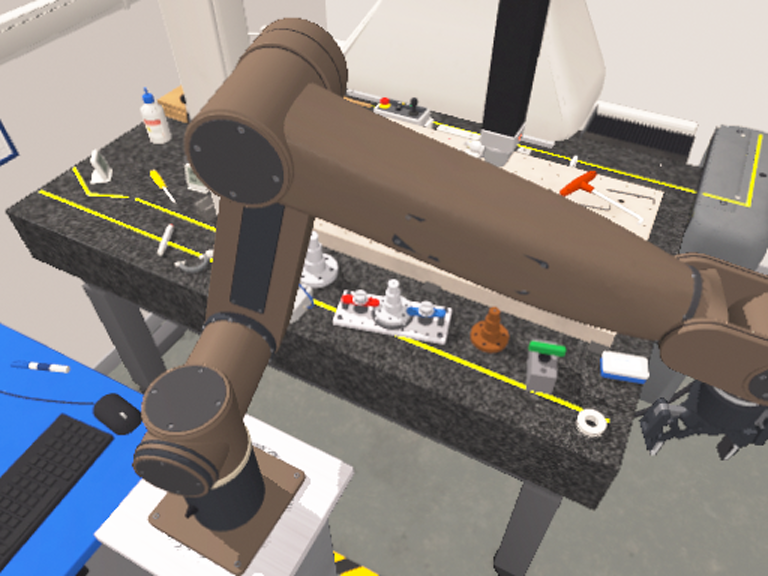

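The top view (1.5x) shows the fixture at (375,280) with red at (350,287) and blue at (400,273), the key and block at (495,277), a brown axle at (449,264) and the ring at (535,303). In the scene view the stub-axle-like things are brown (490,330), steel in the fixture (393,300) and a larger steel one at (318,262). The one in the fixture fits, being neither brown nor the larger.

```bash
python3 - <<'E'
from h import *
a=grab('top');b=grab('scene')
save(b,'crop.png',(190,140,440,300),3)
def masks(f):
    h=cv2.cvtColor(f['image'],cv2.COLOR_RGB2HSV);H,S,V=h[...,0],h[...,1],h[...,2]
    return dict(green=(H>50)&(H<85)&(S>150)&(V>60),red=((H<6)|(H>174))&(S>170)&(V>90),blue=(H>98)&(H<118)&(S>150)&(V>60))
for n,f in(('top',a),('scene',b)):
    for k,m in masks(f).items():
        c,l,st,ce=cv2.connectedComponentsWithStats(m.astype(np.uint8))
        for i in range(1,c):
            if st[i,4]>8:
                P=cloud(f,l==i)
                if len(P) and 0.3<np.median(P[:,0])<1.0 and abs(np.median(P[:,1]))<.6: print(n,k,st[i,4],ce[i].round(1),np.median(P,0).round(3),P.min(0).round(3),P.max(0).round(3))
# height map 
P=cloud(a,np.ones(a['range_z'].shape,bool))
for x in np.arange(.3,1.0,.05):
    print('%.2f'%x,[('%.2f'%P[s,2].max() if (s:=(abs(P[:,0]-x)<.025)&(abs(P[:,1]-y)<.025)).any() else '--') for y in np.arange(.4,-.65,-.05)])
E
```

```text
top green 36 [332.  184.1] [ 0.496 -0.389  0.094] [ 0.489 -0.419  0.087] [ 0.505 -0.357  0.106]
top red 15 [239.3 188.7] [ 0.484 -0.014  0.042] [ 0.479 -0.022  0.039] [ 0.492 -0.006  0.051]
top red 15 [226.7 193.1] [0.467 0.036 0.044] [0.459 0.027 0.036] [0.476 0.044 0.052]
top blue 14 [273.2 179.6] [ 0.521 -0.154  0.044] [ 0.515 -0.162  0.031] [ 0.528 -0.146  0.048]
top blue 11 [260.5 184.4] [ 0.503 -0.1    0.045] [ 0.495 -0.109  0.037] [ 0.507 -0.096  0.053]
scene green 148 [364.6 232.1] [ 0.492 -0.392  0.091] [ 0.48  -0.424 -0.001] [ 0.565 -0.351  0.097]
scene red 31 [231.4 199. ] [0.464 0.032 0.043] [0.454 0.021 0.037] [0.476 0.045 0.048]
scene red 37 [247.9 201.3] [ 0.48  -0.019  0.043] [ 0.47  -0.031  0.036] [ 0.492 -0.007  0.047]
scene blue 30 [274.9 207.1] [ 0.496 -0.107  0.044] [ 0.49  -0.119  0.038] [ 0.51  -0.098  0.047]
scene blue 31 [292.2 208.4] [ 0.518 -0.158  0.043] [ 0.507 -0.17   0.038] [ 0.526 -0.149  0.048]
scene blue 88 [413.2 250.9] [ 0.56  -0.538  0.007] [ 0.548 -0.58   0.   ] [ 0.588 -0.491  0.015]
0.30 ['-0.83', '-0.83', '-0.83', '-0.83', '-0.82', '-0.82', '-
[... 1590 characters left out ...]
.12', '1.10', '1.04', '0.06', '0.06', '0.06', '0.06', '0.01', '--']
0.80 ['--', '--', '--', '--', '--', '--', '0.07', '0.06', '0.06', '0.06', '0.36', '0.36', '0.29', '0.06', '0.06', '0.06', '0.06', '0.06', '0.06', '0.01', '-0.01']
0.85 ['--', '--', '--', '--', '--', '--', '0.06', '0.06', '0.24', '0.25', '0.31', '0.06', '0.06', '0.06', '0.06', '0.06', '0.06', '0.06', '0.06', '0.01', '-0.00']
0.90 ['--', '--', '--', '--', '--', '--', '0.06', '0.06', '0.08', '0.16', '0.09', '0.04', '0.06', '0.06', '0.06', '0.06', '0.06', '0.06', '0.06', '0.01', '-0.00']
0.95 ['--', '--', '--', '--', '--', '--', '--', '--', '--', '--', '--', '--', '--', '--', '--', '0.05', '0.06', '0.06', '0.06', '0.01', '0.00']
```

View pics/crop.png

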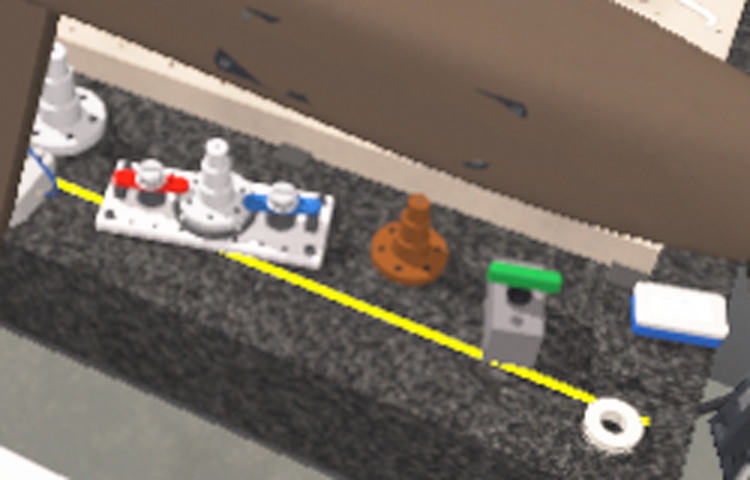

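The crop confirms it: red strap and blue strap clamps with a small steel axle between them at (215,195); the brown (415,245) and the larger steel one (60,110) are decoys.

```bash
cat >> h.py <<'E'
def yaw(): 
    W=q2R(robot.read_state()['ee_rot']);return np.degrees(np.arctan2(W[1,0],W[0,0]))
def go(X,yw=None):
    s=robot.read_state();W=q2R(s['ee_rot']);d=W.T@(np.array(X)-s['position'])
    y=yaw();print('pos',np.round(s['position'],4),'yaw',round(y,2),'tilt',np.round(W[:,2],4),'t',s['clock'],'q',np.round(s['qpos'],2),'F',np.round(s['contact_force'],1))
    print('tool shift mm',np.round(d*1000,1),'rz',None if yw is None else round(-((yw-y+180)%360-180),2))
E
python3 - <<'E'
from h import *
print(np.round(grab('wrist')['tool_from_camera'],3))
go([.495,-.39,.27],105)
E
```

```text
[[ 0.    -0.954 -0.299  0.076]
 [ 1.    -0.     0.001  0.   ]
 [-0.001 -0.299  0.954 -0.123]
 [ 0.     0.     0.     1.   ]]
pos [ 0.2732 -0.6169  0.2493] yaw 23.88 tilt [-4.0e-04  1.2e-03 -1.0e+00] t 0.25 q [-1.3   0.29  1.58 -0.    1.28 -0.15] F [0.8 0.5 0.4]
tool shift mm [ 294.7 -117.7  -20.5] rz -81.12
```

>>> drive_tool --rows '[{"tx":0.0246,"ty":-0.0098,"tz":-0.0017},{"tx":0.0246,"ty":-0.0098,"tz":-0.0017},{"tx":0.0246,"ty":-0.0098,"tz":-0.0017},{"tx":0.0246,"ty":-0.0098,"tz":-0.0017},{"tx":0.0246,"ty":-0.0098,"tz":-0.0017},{"tx":0.0246,"ty":-0.0098,"tz":-0.0017},{"tx":0.0246,"ty":-0.0098,"tz":-0.0017},{"tx":0.0246,"ty":-0.0098,"tz":-0.0017},{"tx":0.0246,"ty":-0.0098,"tz":-0.0017},{"tx":0.0246,"ty":-0.0098,"tz":-0.0017},{"tx":0.0246,"ty":-0.0098,"tz":-0.0017},{"tx":0.0246,"ty":-0.0098,"tz":-0.0017}]'

```text
schema error: expected keys tx, ty, tz, rx, ry, rz
```

>>> drive_tool --rows '[{"rz":-6.76},{"rz":-6.76},{"rz":-6.76},{"rz":-6.76},{"rz":-6.76},{"rz":-6.76},{"rz":-6.76},{"rz":-6.76},{"rz":-6.76},{"rz":-6.76},{"rz":-6.76},{"rz":-6.76}]'

```text
schema error: expected keys tx, ty, tz, rx, ry, rz
```

>>> drive_tool --rows '[{},{},{}]'

```text
schema error: expected keys tx, ty, tz, rx, ry, rz
```

```bash
cat >> h.py <<'E'
def comps(f,col,mn=60):
    h=cv2.cvtColor(f['image'],cv2.COLOR_RGB2HSV);H,S,V=h[...,0],h[...,1],h[...,2]
    m=dict(green=(H>50)&(H<85)&(S>150)&(V>50),red=((H<6)|(H>174))&(S>150)&(V>70),blue=(H>98)&(H<118)&(S>140)&(V>50))[col]
    c,l,st,ce=cv2.connectedComponentsWithStats(m.astype(np.uint8))
    return [(l==i) for i in range(1,c) if st[i,4]>mn]
def rect(f,m,z):
    "centre, long axis deg, sizes of the mask's pixels cast to plane z"
    v,u=np.nonzero(m);P=onplane(f,np.c_[u,v],z)[:,:2]
    c,(w,h),a=cv2.minAreaRect((P*1000).astype(np.float32));
    if w<h:w,h,a=h,w,a+90
    return np.round(c,1),round(a%180,1),round(w,1),round(h,1)
E
python3 - <<'E'
from h import *
go([.495,-.39,.27],105)
f=grab('wrist');save(f,'w1.png')
for m in comps(f,'green'):
    P=cloud(f,m);top=np.percentile(P[:,2],[5,50,95]);print(top);
    k=P[:,2]>top[1]-.003
    # top-face only via range
    c,(w,h),a=cv2.minAreaRect((P[k][:,:2]*1000).astype(np.float32));print('range top',c,w,h,a)
    print(rect(f,m,top[1]))
E
```

```text
pos [ 0.2732 -0.6169  0.2493] yaw 23.88 tilt [-4.0e-04  1.2e-03 -1.0e+00] t 0.25 q [-1.3   0.29  1.58 -0.    1.28 -0.15] F [0.8 0.5 0.4]
tool shift mm [ 294.7 -117.7  -20.5] rz -81.12
```

View pics/w1.png

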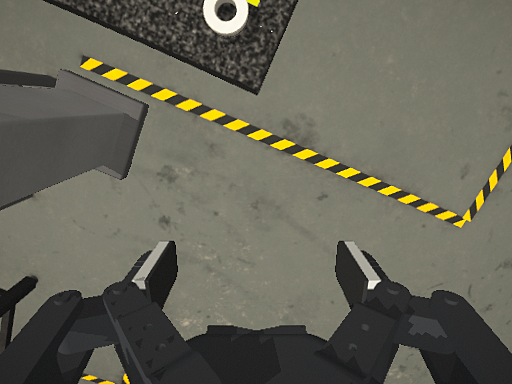

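The picture was taken before any move (the moves were refused because every key is required). It shows the floor, the ring at (226,14) and the fingers.

>>> drive_tool --rows '[{"tx":0.0246,"ty":-0.0098,"tz":-0.0017,"rx":0,"ry":0,"rz":0},{"tx":0.0246,"ty":-0.0098,"tz":-0.0017,"rx":0,"ry":0,"rz":0},{"tx":0.0246,"ty":-0.0098,"tz":-0.0017,"rx":0,"ry":0,"rz":0},{"tx":0.0246,"ty":-0.0098,"tz":-0.0017,"rx":0,"ry":0,"rz":0},{"tx":0.0246,"ty":-0.0098,"tz":-0.0017,"rx":0,"ry":0,"rz":0},{"tx":0.0246,"ty":-0.0098,"tz":-0.0017,"rx":0,"ry":0,"rz":0},{"tx":0.0246,"ty":-0.0098,"tz":-0.0017,"rx":0,"ry":0,"rz":0},{"tx":0.0246,"ty":-0.0098,"tz":-0.0017,"rx":0,"ry":0,"rz":0},{"tx":0.0246,"ty":-0.0098,"tz":-0.0017,"rx":0,"ry":0,"rz":0},{"tx":0.0246,"ty":-0.0098,"tz":-0.0017,"rx":0,"ry":0,"rz":0},{"tx":0.0246,"ty":-0.0098,"tz":-0.0017,"rx":0,"ry":0,"rz":0},{"tx":0.0246,"ty":-0.0098,"tz":-0.0017,"rx":0,"ry":0,"rz":0}]'

```text
clock: 1.3
position: [0.4964, -0.3891, 0.2705]
ee_rot: [0.0, 0.978, 0.207, -0.0]
contact_force: [-0.6, -0.3, -0.5]
grip_width: 0.0853
finger_force: 0.0
```

>>> drive_tool --rows '[{"tx":0,"ty":0,"tz":0,"rx":0,"ry":0,"rz":-6.76},{"tx":0,"ty":0,"tz":0,"rx":0,"ry":0,"rz":-6.76},{"tx":0,"ty":0,"tz":0,"rx":0,"ry":0,"rz":-6.76},{"tx":0,"ty":0,"tz":0,"rx":0,"ry":0,"rz":-6.76},{"tx":0,"ty":0,"tz":0,"rx":0,"ry":0,"rz":-6.76},{"tx":0,"ty":0,"tz":0,"rx":0,"ry":0,"rz":-6.76},{"tx":0,"ty":0,"tz":0,"rx":0,"ry":0,"rz":-6.76},{"tx":0,"ty":0,"tz":0,"rx":0,"ry":0,"rz":-6.76},{"tx":0,"ty":0,"tz":0,"rx":0,"ry":0,"rz":-6.76},{"tx":0,"ty":0,"tz":0,"rx":0,"ry":0,"rz":-6.76},{"tx":0,"ty":0,"tz":0,"rx":0,"ry":0,"rz":-6.76},{"tx":0,"ty":0,"tz":0,"rx":0,"ry":0,"rz":-6.76}]'

```text
clock: 2.3
position: [0.4956, -0.3901, 0.2703]
ee_rot: [-0.0, 0.606, 0.795, -0.0]
contact_force: [-0.7, 1.1, 0.4]
grip_width: 0.0853
finger_force: 0.0
```

>>> drive_tool --rows '[{"tx":0,"ty":0,"tz":0,"rx":0,"ry":0,"rz":0},{"tx":0,"ty":0,"tz":0,"rx":0,"ry":0,"rz":0},{"tx":0,"ty":0,"tz":0,"rx":0,"ry":0,"rz":0}]'

```text
clock: 2.55
position: [0.4956, -0.3901, 0.2704]
ee_rot: [-0.0, 0.61, 0.793, 0.0]
contact_force: [-0.6, -0.2, 0.2]
grip_width: 0.0857
finger_force: 0.0
```

```bash
cat > key.py <<'E'
from h import *
go([.495,-.39,.27],105)
f=grab('wrist');save(f,'w2.png')
for m in comps(f,'green'):
    P=cloud(f,m);top=np.percentile(P[:,2],[5,50,95]);print(top);
    k=P[:,2]>top[2]-.003
    c,(w,h),a=cv2.minAreaRect((P[k][:,:2]*1000).astype(np.float32));print('range top',c,w,h,a)
    print(rect(f,m,top[2]))
    v,u=np.nonzero(m);print(u.min(),u.max(),v.min(),v.max())
E
python3 key.py
```

```text
pos [ 0.4956 -0.3901  0.2704] yaw 104.86 tilt [-0.e+00  1.e-04 -1.e+00] t 2.55 q [-0.83  0.18  1.67  0.    1.3  -1.09] F [-0.6 -0.2  0.2]
tool shift mm [ 0.3 -0.6  0.4] rz -0.14
[0.08996134 0.09352018 0.09503153]
range top (496.313232421875, -390.54180908203125) 11.458910942077637 63.878700256347656 14.6119966506958
(array([ 495.3, -388.6]), 104.5, 66.5, 12.6)
251 262 145 203
```

View pics/w2.png

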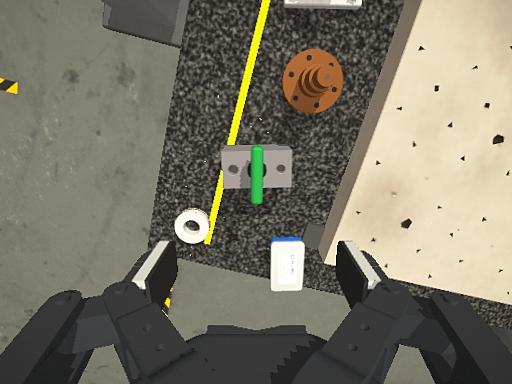

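The wrist view is centred on the key: the green bar spans (251–262, 145–203) on the grey block, with the ring at (192,226), the box at (288,265) and the brown axle at (313,82). I'll go down to a second viewpoint and measure the height from both.

```bash
cat >> h.py <<'E'
def tri(obs):
    "obs: list of (C,d) rays -> least-squares point"
    A=np.zeros((3,3));b=np.zeros(3)
    for C,d in obs:
        d=d/np.linalg.norm(d);M=np.eye(3)-np.outer(d,d);A+=M;b+=M@C
    return np.linalg.solve(A,b)
def ray(f,uv):
    R,C=pose(f);return C,R@rays(f,[uv])[0]
def barends(f,m):
    "bar's end pixels along its long axis"
    v,u=np.nonzero(m);c,(w,h),a=cv2.minAreaRect(np.c_[u,v].astype(np.float32))
    b=cv2.boxPoints((c,(w,h),a));b=b[np.argsort(b[:,1])];return b[:2].mean(0),b[2:].mean(0)
E
python3 - <<'E'
from h import *
import pickle
f=grab('wrist');pickle.dump([barends(f,comps(f,'green')[0]),[ray(f,e) for e in barends(f,comps(f,'green')[0])]],open('k1.pkl','wb'))
E
```

>>> drive_tool --rows '[{"tx":0,"ty":0,"tz":0.024,"rx":0,"ry":0,"rz":0},{"tx":0,"ty":0,"tz":0.024,"rx":0,"ry":0,"rz":0},{"tx":0,"ty":0,"tz":0.024,"rx":0,"ry":0,"rz":0},{"tx":0,"ty":0,"tz":0.024,"rx":0,"ry":0,"rz":0},{"tx":0,"ty":0,"tz":0,"rx":0,"ry":0,"rz":0},{"tx":0,"ty":0,"tz":0,"rx":0,"ry":0,"rz":0}]'

```text
clock: 3.15
position: [0.4949, -0.3894, 0.1729]
ee_rot: [-0.002, 0.609, 0.793, 0.0]
contact_force: [0.3, -0.2, 0.3]
grip_width: 0.0853
finger_force: 0.0
```

```bash
cat >> key.py <<'E'
import pickle
e,r=pickle.load(open('k1.pkl','rb'))
e2=barends(f,comps(f,'green')[0])
X=[tri([r[i],ray(f,e2[i])]) for i in(0,1)];print('tri ends',np.round(X,4),'mid',np.round(np.mean(X,0),4))
E
python3 key.py
```

```text
pos [ 0.4949 -0.3894  0.1729] yaw 104.96 tilt [-0.0025  0.0028 -1.    ] t 3.15 q [-0.83  0.26  1.75  0.    1.13 -1.09] F [ 0.3 -0.2  0.3]
tool shift mm [ -0.2  -0.3 -97.1] rz -0.04
[0.08935968 0.09350512 0.09495463]
range top (495.9931945800781, -390.7983703613281) 12.26351261138916 65.09673309326172 14.155862808227539
(array([ 495.1, -388.1]), 104.5, 67.9, 13.4)
249 266 163 245
tri ends [[ 0.4873 -0.3592  0.0753]
 [ 0.5047 -0.4243  0.0884]] mid [ 0.496  -0.3918  0.0818]
```

>>> drive_tool --rows '[{"tx":-0.0005,"ty":0.0007,"tz":0.0217,"rx":0,"ry":0,"rz":0.3},{"tx":0,"ty":0,"tz":0.0217,"rx":0,"ry":0,"rz":0},{"tx":0,"ty":0,"tz":0.0217,"rx":0,"ry":0,"rz":0},{"tx":0,"ty":0,"tz":0.0217,"rx":0,"ry":0,"rz":0},{"tx":0,"ty":0,"tz":0,"rx":0,"ry":0,"rz":0},{"tx":0,"ty":0,"tz":0,"rx":0,"ry":0,"rz":0}]'

```text
clock: 3.7
position: [0.4968, -0.3908, 0.0886]
ee_rot: [0.0, 0.611, 0.792, -0.0]
contact_force: [0.3, 0.2, 0.2]
grip_width: 0.0853
finger_force: 0.0
```

>>> drive_tool --rows '[{"tx":0,"ty":0,"tz":0,"rx":0,"ry":0,"rz":0},{"tx":0,"ty":0,"tz":0,"rx":0,"ry":0,"rz":0},{"tx":0,"ty":0,"tz":0,"rx":0,"ry":0,"rz":0},{"tx":0,"ty":0,"tz":0,"rx":0,"ry":0,"rz":0},{"tx":0,"ty":0,"tz":0,"rx":0,"ry":0,"rz":0},{"tx":0,"ty":0,"tz":0,"rx":0,"ry":0,"rz":0},{"tx":0,"ty":0,"tz":0,"rx":0,"ry":0,"rz":0},{"tx":0,"ty":0,"tz":0,"rx":0,"ry":0,"rz":0},{"tx":0,"ty":0,"tz":0,"rx":0,"ry":0,"rz":0},{"tx":0,"ty":0,"tz":0,"rx":0,"ry":0,"rz":0}]' --gripper -1 --force 80

```text
clock: 4.53
position: [0.4966, -0.3908, 0.0884]
ee_rot: [0.0, 0.611, 0.792, -0.0]
contact_force: [-1.4, 0.2, 5.7]
grip_width: 0.0127
finger_force: 80.4
```

```bash
python3 key.py | head -3
```

```text
pos [ 0.4966 -0.3908  0.0884] yaw 104.71 tilt [ 4.e-04 -7.e-04 -1.e+00] t 4.5333 q [-0.83  0.37  1.79 -0.    0.98 -1.08] F [-1.4  0.2  5.7]
tool shift mm [   1.    -1.3 -181.6] rz -0.29
[0.08737103 0.09349015 0.09487514]
```

>>> drive_tool --rows '[{"tx":0,"ty":0,"tz":-0.005,"rx":0,"ry":0,"rz":0},{"tx":0,"ty":0,"tz":-0.015,"rx":0,"ry":0,"rz":0},{"tx":0,"ty":0,"tz":-0.015,"rx":0,"ry":0,"rz":0},{"tx":0,"ty":0,"tz":-0.015,"rx":0,"ry":0,"rz":0},{"tx":0,"ty":0,"tz":-0.015,"rx":0,"ry":0,"rz":0},{"tx":0,"ty":0,"tz":-0.015,"rx":0,"ry":0,"rz":0},{"tx":0,"ty":0,"tz":-0.015,"rx":0,"ry":0,"rz":0},{"tx":0,"ty":0,"tz":-0.015,"rx":0,"ry":0,"rz":0},{"tx":0,"ty":0,"tz":-0.015,"rx":0,"ry":0,"rz":0},{"tx":0,"ty":0,"tz":-0.015,"rx":0,"ry":0,"rz":0},{"tx":0,"ty":0,"tz":-0.015,"rx":0,"ry":0,"rz":0},{"tx":0,"ty":0,"tz":-0.015,"rx":0,"ry":0,"rz":0}]'

```text
clock: 5.58
position: [0.496, -0.3899, 0.2569]
ee_rot: [-0.001, 0.611, 0.792, 0.0]
contact_force: [0.4, -0.5, -1.5]
grip_width: 0.0125
finger_force: 79.5
```

```bash
python3 - <<'E'
from h import *
go([.474,.006,.25],104)
f=grab('wrist');m=comps(f,'green')[0];P=cloud(f,m)
print(np.percentile(P[:,2],[5,50,95]),rect(f,m,f['s']['position'][2]+.007))
s=grab('scene');top=grab('top')
for g in(s,top):
  for m in comps(g,'green',20):
    P=cloud(g,m);print(np.median(P,0).round(4))
E
```

```text
pos [ 0.496  -0.3899  0.2569] yaw 104.7 tilt [-0.0012  0.0018 -1.    ] t 5.5833 q [-0.83  0.19  1.68  0.    1.27 -1.08] F [ 0.4 -0.5 -1.5]
tool shift mm [388.5  79.1   7.7] rz 0.7
[0.2546934  0.26202482 0.2634039 ] (array([ 494.3, -385.5]), 104.5, 69.0, 13.3)
[ 0.4876 -0.3712  0.261 ]
[ 0.4974 -0.416   0.2589]
```

```bash
python3 - <<'E'
from h import *
go([.526,-.198,.257])
go([.489,-.052,.257])
E
```

```text
pos [ 0.4967 -0.3906  0.2581] yaw 104.7 tilt [ 0.0013 -0.0011 -1.    ] t 5.7333 q [-0.83  0.19  1.68  0.    1.27 -1.08] F [-0.3 -0.  -1.8]
tool shift mm [178.9  77.2   0.9] rz None
pos [ 0.4967 -0.3906  0.2581] yaw 104.7 tilt [ 0.0013 -0.0011 -1.    ] t 5.7333 q [-0.83  0.19  1.68  0.    1.27 -1.08] F [-0.3 -0.  -1.8]
tool shift mm [329.5  78.5   0.7] rz None
```

>>> drive_tool --rows '[{"tx":0.018,"ty":0.0078,"tz":0,"rx":0,"ry":0,"rz":0},{"tx":0.018,"ty":0.0078,"tz":0,"rx":0,"ry":0,"rz":0},{"tx":0.018,"ty":0.0078,"tz":0,"rx":0,"ry":0,"rz":0},{"tx":0.018,"ty":0.0078,"tz":0,"rx":0,"ry":0,"rz":0},{"tx":0.018,"ty":0.0078,"tz":0,"rx":0,"ry":0,"rz":0},{"tx":0.018,"ty":0.0078,"tz":0,"rx":0,"ry":0,"rz":0},{"tx":0.018,"ty":0.0078,"tz":0,"rx":0,"ry":0,"rz":0},{"tx":0.018,"ty":0.0078,"tz":0,"rx":0,"ry":0,"rz":0},{"tx":0.018,"ty":0.0078,"tz":0,"rx":0,"ry":0,"rz":0},{"tx":0.018,"ty":0.0078,"tz":0,"rx":0,"ry":0,"rz":0},{"tx":0,"ty":0,"tz":0,"rx":0,"ry":0,"rz":0},{"tx":0,"ty":0,"tz":0,"rx":0,"ry":0,"rz":0}]'

```text
clock: 6.73
position: [0.5256, -0.1955, 0.2557]
ee_rot: [-0.001, 0.61, 0.792, -0.0]
contact_force: [0.4, -0.6, -1.2]
grip_width: 0.0127
finger_force: 79.5
```

```bash
cat > shot.py <<'E'
import sys,pickle
from h import *
f=grab('wrist');pickle.dump(f,open(sys.argv[1]+'.pkl','wb'));save(f,sys.argv[1]+'.png');go([.508,-.13,.257])
E
python3 shot.py b1
```

```text
pos [ 0.5257 -0.1963  0.2561] yaw 104.74 tilt [-2.1e-03  7.0e-04 -1.0e+00] t 6.7833 q [-0.54  0.03  1.85 -0.    1.26 -0.8 ] F [-1.  -0.1 -0.1]
tool shift mm [68.6 -0.2 -0.9] rz None
```

View pics/b1.png

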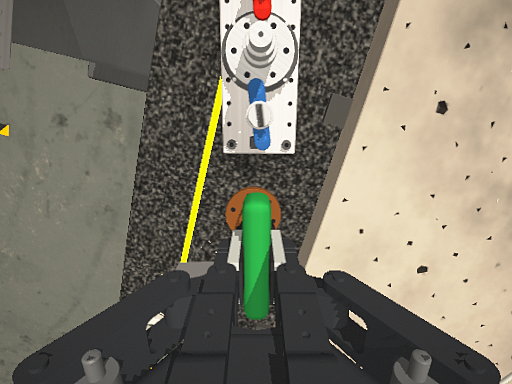

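The wrist view shows the blue screw head at (260,115) with its slot along the blue strap, (252,85)–(263,150), the axle at (262,45), the red strap end at (262,8), and the held key in the foreground.

>>> drive_tool --rows '[{"tx":0.01,"ty":0,"tz":0.01,"rx":0,"ry":0,"rz":0},{"tx":0.01,"ty":0,"tz":0.01,"rx":0,"ry":0,"rz":0},{"tx":0.01,"ty":0,"tz":0.01,"rx":0,"ry":0,"rz":0},{"tx":0.005,"ty":0,"tz":0.01,"rx":0,"ry":0,"rz":0},{"tx":0,"ty":0,"tz":0,"rx":0,"ry":0,"rz":0},{"tx":0,"ty":0,"tz":0,"rx":0,"ry":0,"rz":0}]'

```text
clock: 7.28
position: [0.5166, -0.1621, 0.2162]
ee_rot: [-0.001, 0.611, 0.792, -0.0]
contact_force: [-0.0, -0.7, -0.1]
grip_width: 0.0128
finger_force: 79.5
```

```bash
python3 shot.py b2; cat > meas.py <<'E'
import sys,pickle
from h import *
def head(f,col,dbg=None):
    "screw head ellipse centre (px), slot angle (world deg), strap angle"
    ms=comps(f,col,40);
    if col=='blue': pass
    m=np.any(ms,0);v,u=np.nonzero(m)
    P=onplane(f,np.c_[u,v],.044)[:,:2];c,(w,h),a=cv2.minAreaRect((P*1000).astype(np.float32))
    if w<h:w,h,a=h,w,a+90
    c0=proj(f,[[c[0]/1000,c[1]/1000,.060]])[0]
    # pixels per mm
    s=np.linalg.norm(proj(f,[[c[0]/1000+.01,c[1]/1000,.06]])[0]-c0)/10
    R=int(22*s);x0,y0=int(c0[0]-R),int(c0[1]-R);k=8
    g=cv2.cvtColor(f['image'],cv2.COLOR_RGB2GRAY)[max(y0,0):y0+2*R,x0:x0+2*R];y0=max(y0,0)
    G=cv2.resize(g,None,fx=k,fy=k,interpolation=cv2.INTER_CUBIC)
    r=13.5*s*k
    C=cv2.HoughCircles(cv2.GaussianBlur(G,(0,0),4),cv2.HOUGH_GRADIENT,1.5,R*k,param1=60,param2=15,minRadius=int(r*.9),maxRadius=int(r*1.1))
    C=C[0,0];uv=(C[:2]+.5)/k-.5+[x0,y0]
    # slot: dark pixels within 0.85 radius
    yy,xx=np.mgrid[:G.shape[0],:G.shape[1]];d=np.hypot(xx-C[0],yy-C[1])<.8*C[2]
    t=cv2.threshold(G[d].reshape(-1,1),0,255,cv2.THRESH_OTSU)[0]
    vv,uu=np.nonzero(d&(G<t));sp=(np.c_[uu,vv]+.5)/k-.5+[x0,y0]
    Q=onplane(f,sp,.060)[:,:2];q=cv2.minAreaRect((Q*1000).astype(np.float32));
    ln=cv2.fitLine((Q*1000).astype(np.float32),cv2.DIST_L2,0,.01,.01).ravel()
    if dbg:
        D=cv2.cvtColor(G,cv2.COLOR_GRAY2BGR);cv2.circle(D,(int(C[0]),int(C[1])),int(C[2]),(0,0,255),1);D[d&(G<t)]=(0,200,0);cv2.imwrite('pics/'+dbg,D)
    print(col,'strap c',np.round(c,1),'ang %.1f'%(a%180),round(w,1),round(h,1),'| head px',uv.round(1),'r/r0 %.2f'%(C[2]/r),'at .06',onplane(f,[uv],.06)[0].round(4),'| slot ang %.1f c'%(np.degrees(np.arctan2(ln[1],ln[0]))%180),ln[2:].round(1),'thr',t,len(sp)/(k*s)**2)
    return uv
if __name__=='__main__':
    fs=[pickle.load(open(n+'.pkl','rb')) for n in sys.argv[2:]]
    U=[head(f,sys.argv[1],'d_'+n+'.png') for f,n in zip(fs,sys.argv[2:])]
    if len(fs)>1: print('tri',tri([ray(f,u) for f,u in zip(fs,U)]).round(4))
E
python3 meas.py blue b1 b2; python3 -c "
import cv2,numpy as np
a=[cv2.resize(cv2.imread(f'pics/d_b{i}.png'),(390,390)) for i in(1,2)];cv2.imwrite('pics/db.png',np.hstack(a))"
```

```text
pos [ 0.5172 -0.1626  0.2173] yaw 104.72 tilt [-3.e-04 -1.e-04 -1.e+00] t 7.3333 q [-0.49  0.02  1.93 -0.    1.18 -0.75] F [0.4 1.2 0.3]
tool shift mm [ 33.9  -0.7 -39.7] rz None
blue strap c [ 511.4 -131.3] ang 111.6 81.7 19.3 | head px [259.3 116.1] r/r0 1.06 at .06 [ 0.5116 -0.1323  0.06  ] | slot ang 112.2 c [ 511.8 -132.2] thr 161.0 159.71198111146154
blue strap c [ 511.2 -131.2] ang 111.2 81.4 19.3 | head px [259.6 151.4] r/r0 0.97 at .06 [ 0.5113 -0.1313  0.06  ] | slot ang 112.1 c [ 511.5 -131.2] thr 159.0 145.04894244792715
tri [ 0.5118 -0.1326  0.0513]
```

View pics/db.png

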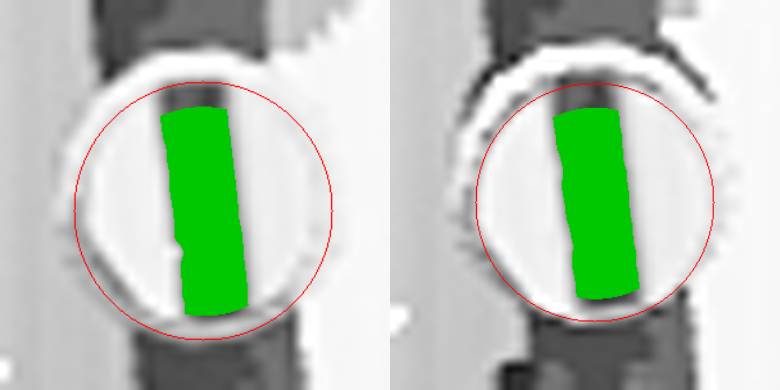

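Debug crops: the circle sits on the top face of the blue head, and the slot pixels (green) give a clean band at about 112°, matching the strap. Next is red.

>>> drive_tool --rows '[{"tx":0,"ty":0,"tz":-0.02,"rx":0,"ry":0,"rz":0},{"tx":0,"ty":0,"tz":-0.02,"rx":0,"ry":0,"rz":0},{"tx":0.019,"ty":0,"tz":0,"rx":0,"ry":0,"rz":0},{"tx":0.019,"ty":0,"tz":0,"rx":0,"ry":0,"rz":0},{"tx":0.019,"ty":0,"tz":0,"rx":0,"ry":0,"rz":0},{"tx":0.019,"ty":0,"tz":0,"rx":0,"ry":0,"rz":0},{"tx":0.019,"ty":0,"tz":0,"rx":0,"ry":0,"rz":0},{"tx":0.019,"ty":0,"tz":0,"rx":0,"ry":0,"rz":0},{"tx":0,"ty":0,"tz":0,"rx":0,"ry":0,"rz":0},{"tx":0,"ty":0,"tz":0,"rx":0,"ry":0,"rz":0}]'

```text
clock: 8.17
position: [0.4888, -0.0524, 0.2586]
ee_rot: [0.001, 0.61, 0.792, 0.0]
contact_force: [0.0, 0.2, -2.5]
grip_width: 0.0128
finger_force: 79.6
```

```bash
python3 shot.py r1; python3 meas.py red r1
```

```text
pos [ 0.4889 -0.0529  0.2585] yaw 104.72 tilt [ 0.0019 -0.0012 -1.    ] t 8.2167 q [-0.31 -0.13  2.01 -0.    1.27 -0.57] F [ 0.4  0.1 -1.5]
tool shift mm [-79.4  -1.1   1.7] rz None
red strap c [475.1   8.1] ang 107.7 81.3 19.2 | head px [258.3 115.5] r/r0 1.05 at .06 [0.4746 0.0106 0.06  ] | slot ang 108.6 c [474.9  10.4] thr 162.0 158.66400033852904
```

>>> drive_tool --rows '[{"tx":0.015,"ty":0,"tz":0,"rx":0,"ry":0,"rz":0},{"tx":0.015,"ty":0,"tz":0,"rx":0,"ry":0,"rz":0},{"tx":0,"ty":0,"tz":0,"rx":0,"ry":0,"rz":0},{"tx":0,"ty":0,"tz":0,"rx":0,"ry":0,"rz":0},{"tx":0,"ty":0,"tz":0,"rx":0,"ry":0,"rz":0}]'

```text
clock: 8.63
position: [0.4813, -0.0244, 0.2579]
ee_rot: [0.001, 0.611, 0.792, -0.0]
contact_force: [0.4, -0.5, -2.0]
grip_width: 0.0122
finger_force: 79.6
```

```bash
python3 shot.py r2; python3 meas.py red r1 r2;python3 -c "
import cv2,numpy as np
a=[cv2.resize(cv2.imread(f'pics/d_r{i}.png'),(390,390)) for i in(1,2)];cv2.imwrite('pics/dr.png',np.hstack(a))"
python3 - <<'E'
from h import *
import pickle
for n,u in(('b1',(259,116)),('b2',(259,151))):
    f=pickle.load(open(n+'.pkl','rb'));m=np.zeros(f['range_z'].shape,bool);m[u[1]-7:u[1]+8,u[0]-10:u[0]+11]=1
    P=cloud(f,m);print(n,np.percentile(P[:,2],[10,50,75,90]).round(4))
E
```

```text
pos [ 0.4812 -0.0244  0.2578] yaw 104.65 tilt [ 5.e-04 -6.e-04 -1.e+00] t 8.6833 q [-0.26 -0.16  2.03 -0.    1.27 -0.52] F [-0.7 -0.7 -1.5]
tool shift mm [-108.9   -0.8    0.9] rz None
red strap c [475.1   8.1] ang 107.7 81.3 19.2 | head px [258.3 115.5] r/r0 1.05 at .06 [0.4746 0.0106 0.06  ] | slot ang 108.6 c [474.9  10.4] thr 162.0 158.66400033852904
red strap c [475.2   8.3] ang 108.5 81.4 19.8 | head px [258.6 141. ] r/r0 1.09 at .06 [0.4745 0.0111 0.06  ] | slot ang 109.6 c [474.6  11.2] thr 157.0 168.72357024886176
tri [0.4747 0.0104 0.0544]
b1 [0.0487 0.0585 0.0593 0.06  ]
b2 [0.049  0.0585 0.0593 0.0598]
```

View pics/dr.png

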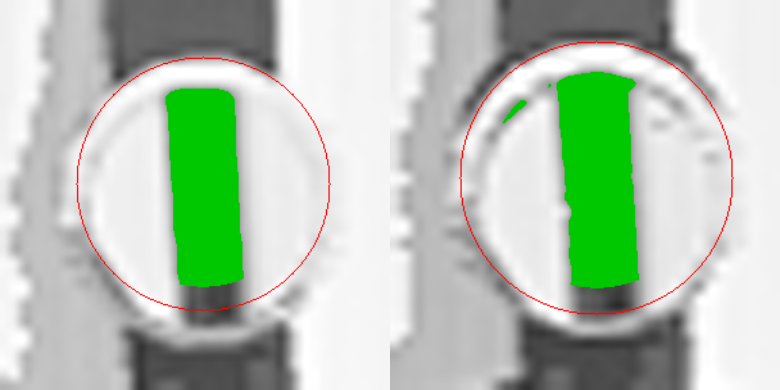

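```bash
python3 - <<'E'
from h import *
import pickle
for n in('b1','b2','r1','r2'):
    f=pickle.load(open(n+'.pkl','rb'));m=comps(f,'green')[0];P=(cloud(f,m)-f['s']['position'])@q2R(f['s']['ee_rot'])
    t=np.percentile(P[:,2],5);k=abs(P[:,2]-t)<.003
    print(n,'top z',t.round(4),cv2.minAreaRect((P[k][:,:2]*1000).astype(np.float32)))
    # shank/steel near hand axis below handle
go([.4752,.0082,.2],108.3)
E
```

```text
b1 top z -0.0065 ((0.5159873962402344, -0.7254891395568848), (65.85480499267578, 12.632784843444824), 0.7108251452445984)
b2 top z -0.0065 ((0.010028839111328125, -0.47395753860473633), (66.15193939208984, 12.238210678100586), 0.7829216718673706)
r1 top z -0.0065 ((0.6061286926269531, -0.47738218307495117), (65.61228942871094, 12.248865127563477), 0.5915203094482422)
r2 top z -0.0065 ((0.43723297119140625, -0.4573631286621094), (65.09600830078125, 12.263111114501953), 0.8015128970146179)
pos [ 0.4812 -0.0244  0.2578] yaw 104.65 tilt [ 5.e-04 -6.e-04 -1.e+00] t 8.6833 q [-0.26 -0.16  2.03 -0.    1.27 -0.52] F [-0.7 -0.7 -1.5]
tool shift mm [33.1  2.4 57.8] rz -3.65
```

>>> drive_tool --rows '[{"tx":0.0109,"ty":0.001,"tz":0,"rx":0,"ry":0,"rz":0},{"tx":0.0109,"ty":0.001,"tz":0,"rx":0,"ry":0,"rz":0},{"tx":0.0109,"ty":0.0009,"tz":0,"rx":0,"ry":0,"rz":0},{"tx":0,"ty":0,"tz":0.02,"rx":0,"ry":0,"rz":-4.0},{"tx":0,"ty":0,"tz":0.02,"rx":0,"ry":0,"rz":0},{"tx":0,"ty":0,"tz":0.02,"rx":0,"ry":0,"rz":0},{"tx":0,"ty":0,"tz":0.02,"rx":0,"ry":0,"rz":0},{"tx":0,"ty":0,"tz":0.02,"rx":0,"ry":0,"rz":0},{"tx":0,"ty":0,"tz":0.007,"rx":0,"ry":0,"rz":0},{"tx":0,"ty":0,"tz":0,"rx":0,"ry":0,"rz":0},{"tx":0,"ty":0,"tz":0,"rx":0,"ry":0,"rz":0}]'

```text
clock: 9.6
position: [0.4754, 0.0095, 0.151]
ee_rot: [0.0, 0.583, 0.813, 0.0]
contact_force: [-0.3, 0.6, -1.6]
grip_width: 0.0123
finger_force: 79.5
```

```bash
python3 - <<'E'
from h import *
go([.4752,.0082,.134],108.7)
f=grab('wrist');s=grab('scene');a=s['image'][110:270,170:330,::-1];b=f['image'][100:340,160:360,::-1]
cv2.imwrite('pics/ins.png',np.hstack([cv2.resize(a,(480,480)),cv2.resize(b,(320,480))[:, :320]]))
E
```

```text
pos [0.4754 0.0095 0.151 ] yaw 108.74 tilt [ 1.e-04  1.e-04 -1.e+00] t 9.6 q [-0.19 -0.05  2.14  0.    1.05 -0.52] F [-0.3  0.6 -1.6]
tool shift mm [-1.1 -0.6 17. ] rz 0.04
```

View pics/ins.png

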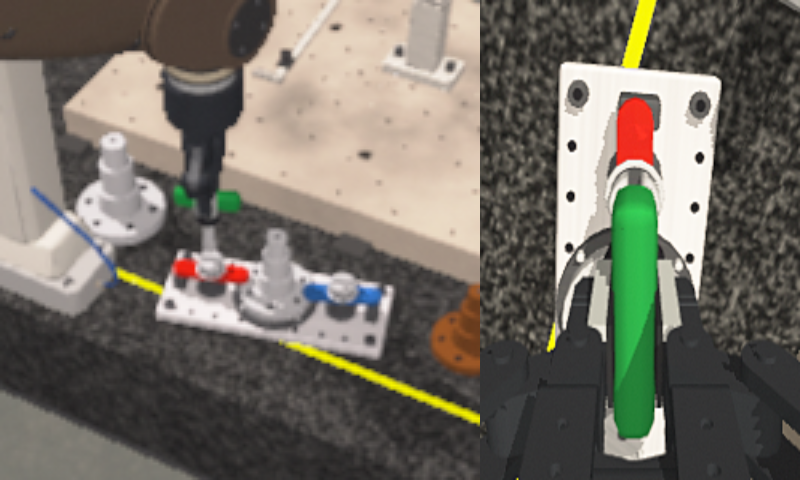

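The scene crop (left) shows the key's shank straight over the red head (210,265), and the wrist crop (right) shows the handle in line with the slot (635,185). Inserting now.

>>> drive_tool --rows '[{"tx":-0.0012,"ty":0,"tz":0.004,"rx":0,"ry":0,"rz":0},{"tx":0,"ty":0,"tz":0.003,"rx":0,"ry":0,"rz":0},{"tx":0,"ty":0,"tz":0.003,"rx":0,"ry":0,"rz":0},{"tx":0,"ty":0,"tz":0.002,"rx":0,"ry":0,"rz":0},{"tx":0,"ty":0,"tz":0.002,"rx":0,"ry":0,"rz":0},{"tx":0,"ty":0,"tz":0.002,"rx":0,"ry":0,"rz":0},{"tx":0,"ty":0,"tz":0.0015,"rx":0,"ry":0,"rz":0},{"tx":0,"ty":0,"tz":0,"rx":0,"ry":0,"rz":0},{"tx":0,"ty":0,"tz":0,"rx":0,"ry":0,"rz":0},{"tx":0,"ty":0,"tz":0,"rx":0,"ry":0,"rz":0}]'

```text
clock: 10.53
position: [0.4757, 0.0078, 0.1332]
ee_rot: [0.0, 0.583, 0.813, 0.0]
contact_force: [0.2, 0.2, -1.2]
grip_width: 0.0126
finger_force: 79.5
```

```bash
python3 - <<'E'
from h import *
go([.4752,.0082,.134],108.7)
f=grab('wrist');m=comps(f,'green')[0];P=cloud(f,m);print('tip z',np.percentile(P[:,2],95)-.088)
print(robot.read_state()['wrist_torque'])
E
```

```text
pos [0.4757 0.0078 0.1332] yaw 108.7 tilt [ 2.e-04 -0.e+00 -1.e+00] t 10.5333 q [-0.2  -0.02  2.15  0.    1.02 -0.52] F [ 0.2  0.2 -1.2]
tool shift mm [ 0.5 -0.4 -0.8] rz -0.0
tip z 0.05175878571089573
[-0.00859691  0.00049766 -0.00866452]
```

>>> drive_tool --rows '[{"tx":0,"ty":0,"tz":0,"rx":0,"ry":0,"rz":-4},{"tx":0,"ty":0,"tz":0,"rx":0,"ry":0,"rz":-4},{"tx":0,"ty":0,"tz":0,"rx":0,"ry":0,"rz":-4},{"tx":0,"ty":0,"tz":0,"rx":0,"ry":0,"rz":-4},{"tx":0,"ty":0,"tz":0,"rx":0,"ry":0,"rz":-4},{"tx":0,"ty":0,"tz":0,"rx":0,"ry":0,"rz":-4},{"tx":0,"ty":0,"tz":0,"rx":0,"ry":0,"rz":-4},{"tx":0,"ty":0,"tz":0,"rx":0,"ry":0,"rz":-4},{"tx":0,"ty":0,"tz":0,"rx":0,"ry":0,"rz":-4},{"tx":0,"ty":0,"tz":0,"rx":0,"ry":0,"rz":-4}]'

```text
clock: 11.42
position: [0.476, 0.0081, 0.1333]
ee_rot: [0.0, 0.269, 0.963, 0.001]
contact_force: [0.7, 0.5, -1.1]
grip_width: 0.0126
finger_force: 79.6
```

```bash
cat > chk.py <<'E'
from h import *
go([.4752,.0082,.134],108.7)
print('torque',robot.read_state()['wrist_torque'].round(2))
f=grab('wrist');m=comps(f,'green')[0];P=(cloud(f,m)-f['s']['position'])@q2R(f['s']['ee_rot'])
t=np.percentile(P[:,2],5);k=abs(P[:,2]-t)<.003;print('key in hand',t,cv2.minAreaRect((P[k][:,:2]*1000).astype(np.float32)))
for n,g in(('w',f),('s',grab('scene'))):
  for m in comps(g,'red',15):
    P=cloud(g,m);
    if len(P) and abs(np.median(P[:,2])-.044)<.015:print(n,m.sum(),np.median(P,0).round(3),rect(g,m,.044))
E
python3 chk.py
```

```text
pos [0.476  0.0081 0.1333] yaw 148.83 tilt [ 0.0013  0.001  -1.    ] t 11.4167 q [-0.2  -0.02  2.15  0.    1.01 -1.22] F [ 0.7  0.5 -1.1]
tool shift mm [ 0.7 -0.3 -0.7] rz 40.13
torque [ 0.24 -0.13 -0.12]
key in hand -0.0064708898226377405 ((0.5620193481445312, -0.650848388671875), (66.23503875732422, 12.338981628417969), 0.7788435816764832)
w 785 [0.458 0.03  0.043] (array([457.8,  29.7]), 126.6, 29.4, 20.2)
w 74 [ 0.483 -0.015  0.042] (array([482.2, -14. ]), 130.6, 15.2, 4.2)
s 18 [1.235 0.344 0.056] (array([1256.2,  356.8]), 27.8, 27.9, 18.8)
s 37 [ 0.49  -0.015  0.043] (array([490.6, -16. ]), 117.7, 22.5, 22.2)
s 41 [0.455 0.028 0.043] (array([455.3,  23.7]), 120.4, 28.8, 22.3)
```

>>> drive_tool --rows '[{"tx":0,"ty":0,"tz":0,"rx":0,"ry":0,"rz":-4},{"tx":0,"ty":0,"tz":0,"rx":0,"ry":0,"rz":-4},{"tx":0,"ty":0,"tz":0,"rx":0,"ry":0,"rz":-4},{"tx":0,"ty":0,"tz":0,"rx":0,"ry":0,"rz":-4},{"tx":0,"ty":0,"tz":0,"rx":0,"ry":0,"rz":-4},{"tx":0,"ty":0,"tz":0,"rx":0,"ry":0,"rz":-4},{"tx":0,"ty":0,"tz":0,"rx":0,"ry":0,"rz":-4},{"tx":0,"ty":0,"tz":0,"rx":0,"ry":0,"rz":-4},{"tx":0,"ty":0,"tz":0,"rx":0,"ry":0,"rz":-4},{"tx":0,"ty":0,"tz":0,"rx":0,"ry":0,"rz":-4},{"tx":0,"ty":0,"tz":0,"rx":0,"ry":0,"rz":-4},{"tx":0,"ty":0,"tz":0,"rx":0,"ry":0,"rz":0}]'

```text
clock: 12.52
position: [0.476, 0.0083, 0.1333]
ee_rot: [0.001, -0.11, 0.994, 0.001]
contact_force: [1.5, 1.6, -1.2]
grip_width: 0.0129
finger_force: 79.6
```

```bash
python3 chk.py
```

```text
pos [0.476  0.0083 0.1333] yaw -167.38 tilt [ 0.0011  0.0013 -1.    ] t 12.5167 q [-0.2  -0.02  2.15  0.    1.01 -1.99] F [ 1.5  1.6 -1.2]
tool shift mm [ 0.8  0.1 -0.7] rz 83.92
torque [ 0.51 -0.25 -0.11]
key in hand -0.006486329126826654 ((1.9064216613769531, -0.4394373893737793), (65.16645812988281, 12.260662078857422), 0.7700040340423584)
w 765 [0.448 0.011 0.043] (array([447.4,  10.6]), 173.9, 29.4, 19.9)
w 63 [ 0.496 -0.003  0.043] (array([495.6,  -3.1]), 174.4, 14.4, 3.7)
s 19 [1.235 0.348 0.055] (array([1257.3,  354.8]), 27.8, 27.9, 23.5)
s 27 [0.506 0.001 0.043] (array([501.1,   2.8]), 27.7, 22.7, 19.7)
s 43 [0.447 0.009 0.042] (array([444.9,   8.9]), 172.2, 26.6, 20.9)
```

>>> drive_tool --rows '[{"tx":0,"ty":0,"tz":0,"rx":0,"ry":0,"rz":-3},{"tx":0,"ty":0,"tz":0,"rx":0,"ry":0,"rz":-3},{"tx":0,"ty":0,"tz":0,"rx":0,"ry":0,"rz":0},{"tx":0,"ty":0,"tz":0,"rx":0,"ry":0,"rz":0}]'

```text
clock: 12.95
position: [0.4759, 0.0082, 0.1333]
ee_rot: [0.0, -0.161, 0.987, 0.0]
contact_force: [0.5, 3.8, -0.7]
grip_width: 0.0129
finger_force: 79.7
```

```bash
python3 chk.py
```

```text
pos [0.4759 0.0082 0.1333] yaw -161.48 tilt [ 8.e-04  1.e-03 -1.e+00] t 12.95 q [-0.2  -0.02  2.15  0.    1.02 -2.09] F [ 0.5  3.8 -0.7]
tool shift mm [ 0.7  0.3 -0.7] rz 89.82
torque [ 0.75 -0.29 -0.11]
key in hand -0.006494933068988208 ((1.4485111236572266, -0.4822368621826172), (65.16082763671875, 12.204398155212402), 0.20087794959545135)
w 766 [0.447 0.008 0.043] (array([447.1,   7.6]), 0.9, 29.0, 20.5)
w 60 [ 0.497 -0.001  0.043] (array([496.7,  -1. ]), 178.3, 13.5, 3.8)
s 18 [1.234 0.346 0.056] (array([1256.2,  356.8]), 27.8, 27.9, 18.8)
s 24 [0.506 0.004 0.043] (array([505. ,   3.6]), 57.0, 25.6, 16.5)
s 41 [0.446 0.006 0.044] (array([444.5,   6.2]), 172.7, 26.5, 20.9)
```

>>> drive_tool --rows '[{"tx":0,"ty":0,"tz":0,"rx":0,"ry":0,"rz":5},{"tx":0,"ty":0,"tz":0,"rx":0,"ry":0,"rz":5},{"tx":0,"ty":0,"tz":0,"rx":0,"ry":0,"rz":5},{"tx":0,"ty":0,"tz":-0.006,"rx":0,"ry":0,"rz":0},{"tx":0,"ty":0,"tz":-0.01,"rx":0,"ry":0,"rz":0},{"tx":0,"ty":0,"tz":-0.018,"rx":0,"ry":0,"rz":0},{"tx":0,"ty":0,"tz":-0.018,"rx":0,"ry":0,"rz":0},{"tx":0,"ty":0,"tz":-0.018,"rx":0,"ry":0,"rz":0},{"tx":0,"ty":0,"tz":-0.018,"rx":0,"ry":0,"rz":0},{"tx":0,"ty":0,"tz":-0.018,"rx":0,"ry":0,"rz":0},{"tx":0,"ty":0,"tz":-0.018,"rx":0,"ry":0,"rz":0},{"tx":0,"ty":0,"tz":0,"rx":0,"ry":0,"rz":0}]'

```text
clock: 14.05
position: [0.4775, 0.0069, 0.2625]
ee_rot: [0.004, -0.033, 0.999, -0.002]
contact_force: [0.3, -0.5, -0.5]
grip_width: 0.0128
finger_force: 79.6
```

>>> drive_tool --rows '[{"tx":0,"ty":0,"tz":0,"rx":0,"ry":0,"rz":6.5},{"tx":0,"ty":0,"tz":0,"rx":0,"ry":0,"rz":6.5},{"tx":0,"ty":0,"tz":0,"rx":0,"ry":0,"rz":6.5},{"tx":0,"ty":0,"tz":0,"rx":0,"ry":0,"rz":6.5},{"tx":0,"ty":0,"tz":0,"rx":0,"ry":0,"rz":6.5},{"tx":0,"ty":0,"tz":0,"rx":0,"ry":0,"rz":6.5},{"tx":0,"ty":0,"tz":0,"rx":0,"ry":0,"rz":6.5},{"tx":0,"ty":0,"tz":0,"rx":0,"ry":0,"rz":6.5},{"tx":0,"ty":0,"tz":0,"rx":0,"ry":0,"rz":6.5},{"tx":0,"ty":0,"tz":0,"rx":0,"ry":0,"rz":6.5},{"tx":0,"ty":0,"tz":0,"rx":0,"ry":0,"rz":6.5},{"tx":0,"ty":0,"tz":0,"rx":0,"ry":0,"rz":0}]'

```text
clock: 15.05
position: [0.4751, 0.0075, 0.2564]
ee_rot: [-0.0, 0.558, 0.83, -0.001]
contact_force: [-0.2, -0.5, -1.5]
grip_width: 0.0128
finger_force: 79.5
```

```bash
python3 chk.py; python3 -c "
from h import *
go([.5113,-.1313,.22],112.0)"
```

```text
pos [0.4751 0.0075 0.2564] yaw 112.15 tilt [-1.6e-03 -8.0e-04 -1.0e+00] t 15.05 q [-0.2  -0.17  2.04 -0.    1.27 -0.58] F [-0.2 -0.5 -1.5]
tool shift mm [  0.6   0.6 122.4] rz 3.45
torque [ 0.   -0.   -0.02]
key in hand -0.006539738410945001 ((-0.19366836547851562, -0.4848442077636719), (66.41720581054688, 12.36085033416748), 0.8045511841773987)
w 313 [0.448 0.01  0.043] (array([448.6,   9.4]), 179.3, 28.1, 20.2)
w 286 [0.502 0.008 0.043] (array([501.9,   8.3]), 179.8, 27.4, 20.3)
s 24 [0.506 0.004 0.044] (array([505. ,   3.6]), 57.0, 25.6, 16.5)
s 41 [0.448 0.007 0.043] (array([444.5,   6.2]), 172.7, 26.5, 20.9)
pos [0.4752 0.0076 0.2566] yaw 112.4 tilt [-1.2e-03 -5.0e-04 -1.0e+00] t 15.15 q [-0.2  -0.17  2.04 -0.    1.27 -0.59] F [ 0.  -0.1 -1.4]
tool shift mm [-142.2  -19.6   36.6] rz 0.4
```

>>> drive_tool --rows '[{"tx":-0.0142,"ty":-0.0019,"tz":0,"rx":0,"ry":0,"rz":0},{"tx":-0.0142,"ty":-0.0019,"tz":0,"rx":0,"ry":0,"rz":0},{"tx":-0.0142,"ty":-0.0019,"tz":0,"rx":0,"ry":0,"rz":0},{"tx":-0.0142,"ty":-0.0019,"tz":0,"rx":0,"ry":0,"rz":0},{"tx":-0.0142,"ty":-0.0019,"tz":0,"rx":0,"ry":0,"rz":0},{"tx":-0.0142,"ty":-0.0019,"tz":0,"rx":0,"ry":0,"rz":0},{"tx":-0.0142,"ty":-0.0019,"tz":0,"rx":0,"ry":0,"rz":0},{"tx":-0.0142,"ty":-0.0019,"tz":0,"rx":0,"ry":0,"rz":0},{"tx":-0.0142,"ty":-0.0019,"tz":0,"rx":0,"ry":0,"rz":0},{"tx":-0.0142,"ty":-0.0019,"tz":0,"rx":0,"ry":0,"rz":0},{"tx":0,"ty":0,"tz":0,"rx":0,"ry":0,"rz":0},{"tx":0,"ty":0,"tz":0,"rx":0,"ry":0,"rz":0}]'

```text
clock: 16.15
position: [0.5118, -0.1317, 0.257]
ee_rot: [-0.0, 0.558, 0.83, 0.0]
contact_force: [-0.3, -0.2, -1.4]
grip_width: 0.0124
finger_force: 79.5
```

>>> drive_tool --rows '[{"tx":0,"ty":0,"tz":0.015,"rx":0,"ry":0,"rz":0},{"tx":0,"ty":0,"tz":0.015,"rx":0,"ry":0,"rz":0},{"tx":0,"ty":0,"tz":0.015,"rx":0,"ry":0,"rz":0},{"tx":0,"ty":0,"tz":0.015,"rx":0,"ry":0,"rz":0},{"tx":0,"ty":0,"tz":0.015,"rx":0,"ry":0,"rz":0},{"tx":0,"ty":0,"tz":0.015,"rx":0,"ry":0,"rz":0},{"tx":0,"ty":0,"tz":0,"rx":0,"ry":0,"rz":0},{"tx":0,"ty":0,"tz":0,"rx":0,"ry":0,"rz":0},{"tx":0,"ty":0,"tz":0,"rx":0,"ry":0,"rz":0}]'

```text
clock: 16.9
position: [0.5122, -0.1307, 0.1681]
ee_rot: [0.001, 0.558, 0.83, 0.0]
contact_force: [0.4, 0.2, -1.5]
grip_width: 0.0126
finger_force: 79.5
```

```bash
python3 -c "
from h import *
go([.5113,-.1313,.1485],112.0)
f=grab('wrist');m=comps(f,'green')[0];P=cloud(f,m);print('tip z',np.percentile(P[:,2],95)-.088)
for m in comps(f,'blue',40):print(rect(f,m,.044))
go([.5113,-.1313,.1485],112.0)
go([.5113,-.1313,.1485],112.0)"
```

```text
pos [ 0.5122 -0.1307  0.1681] yaw 112.23 tilt [ 1.2e-03 -4.0e-04 -1.0e+00] t 16.9 q [-0.44  0.05  2.01  0.    1.09 -0.83] F [ 0.4  0.2 -1.5]
tool shift mm [-0.2 -1.1 19.6] rz 0.23
tip z 0.0866047348509765
(array([ 500.7, -105.2]), 112.2, 27.6, 19.3)
pos [ 0.5125 -0.1309  0.1685] yaw 112.23 tilt [ 2.1e-03 -9.0e-04 -1.0e+00] t 16.95 q [-0.44  0.05  2.01  0.    1.09 -0.83] F [-0.6 -0.2 -0.2]
tool shift mm [ 0.1 -1.3 20. ] rz 0.23
pos [ 0.5125 -0.1309  0.1685] yaw 112.23 tilt [ 2.1e-03 -9.0e-04 -1.0e+00] t 16.95 q [-0.44  0.05  2.01  0.    1.09 -0.83] F [-0.6 -0.2 -0.2]
tool shift mm [ 0.1 -1.3 20. ] rz 0.23
```

>>> drive_tool --rows '[{"tx":0,"ty":-0.0007,"tz":0.006,"rx":0,"ry":0,"rz":0},{"tx":0,"ty":0,"tz":0.005,"rx":0,"ry":0,"rz":0},{"tx":0,"ty":0,"tz":0.005,"rx":0,"ry":0,"rz":0},{"tx":0,"ty":0,"tz":0.0035,"rx":0,"ry":0,"rz":0},{"tx":0,"ty":0,"tz":0,"rx":0,"ry":0,"rz":0},{"tx":0,"ty":0,"tz":0,"rx":0,"ry":0,"rz":0},{"tx":0,"ty":0,"tz":0,"rx":0,"ry":0,"rz":0},{"tx":0,"ty":0,"tz":0,"rx":0,"ry":0,"rz":0},{"tx":0,"ty":0,"tz":0,"rx":0,"ry":0,"rz":0},{"tx":0,"ty":0,"tz":0,"rx":0,"ry":0,"rz":0}]'

```text
clock: 17.78
position: [0.5112, -0.1312, 0.1479]
ee_rot: [0.0, 0.558, 0.83, 0.0]
contact_force: [0.2, 0.3, -1.3]
grip_width: 0.0127
finger_force: 79.5
```

```bash
python3 -c "
from h import *
go([.5113,-.1313,.1485],112.0)
f=grab('wrist');m=comps(f,'green')[0];P=cloud(f,m);print('tip z',np.percentile(P[:,2],95)-.088)
s=grab('scene');a=s['image'][110:270,190:350,::-1];b=f['image'][60:300,160:360,::-1]
cv2.imwrite('pics/fin.png',np.hstack([cv2.resize(a,(450,450),interpolation=2),cv2.resize(b,(350,450))]))
"
```

```text
pos [ 0.5112 -0.1312  0.1479] yaw 112.2 tilt [ 5.e-04 -2.e-04 -1.e+00] t 17.7833 q [-0.44  0.07  2.02  0.    1.05 -0.83] F [ 0.2  0.3 -1.3]
tool shift mm [-0.1  0.  -0.6] rz 0.2
tip z 0.06637608103305256
```

View pics/fin.png

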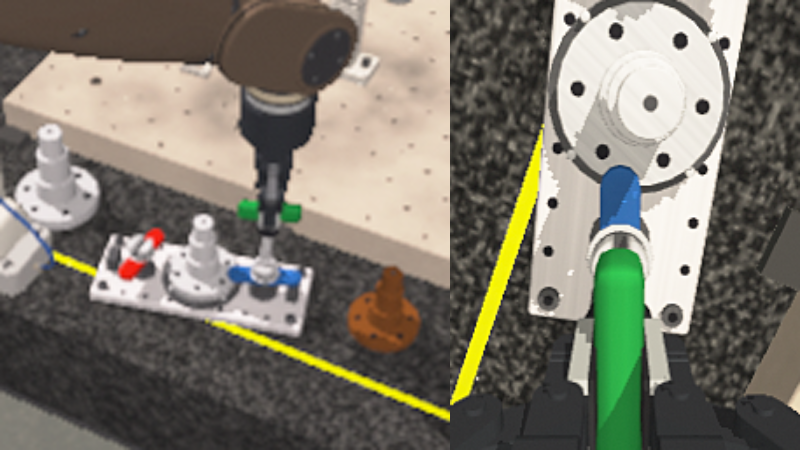

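The red strap has swung clear at (142,253), and the key stands just above the blue head at (265,268), in line with its slot. The tip is about 6.4 mm above the head with no contact force, so I'm handing in.

```bash
python3 -c "
from station import robot
print(robot.job_done())"
```

```text
the job is handed in; nothing more can be done
None
```

I handed the job in with the red clamp undone to its stop and the key held upright about 6 mm above the blue screw, centred, in line with the slot and not touching; the hand-in gave no verdict.

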